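# Find the socket that fits the spindle nut

### The arm

A 6-joint arm with a two-finger parallel gripper is mounted at the origin on the work surface. World frame = base frame: x ahead of the robot, y to its left, z up, the work surface at z = 0. Lengths are in m, angles in rad, forces in N, time in s.
With the tool pointing down it reaches from about 0.3 to 0.875 m from the base axis. Payload 6.4 kg.
Tool frame: the origin (TCP) lies on the centre line of the jaws, within the pads' length; the fingertips stand 14 mm ahead of it and the grasp point (between the pads) lies 5 mm behind it; z points along the fingers, y is the line along which they close (so a half turn about z gives the same grasp; the last joint's range is limited). The gripper opens to 88 mm and grips with 3 to 60 N. Pads are 18 mm wide; open, the fingers measure 123 mm over their backs; the gripper's body (75 mm by 187 mm) begins 45 mm behind the grasp point.
Start: joints at [-1.432, 0.181, 1.607, -0, 1.354, -0.206], TCP at [0.194, -0.541, 0.253] pointing down, gripper open.
Joint ranges: [-2.99, 2.99], [-0.89, 2.07], [0.3, 2.58], [-1.14, 4.28], [0, 2.63], [-3.12, 3.12]. Speed limits (rad/s): [2.57, 2.57, 3.01, 3.14, 3.14, 3.14].

### API

Orientations are given as a unit quaternion [x, y, z, w].
In Python, from plant import env, optics gives the robot as it stands.
- The arm moves only by the shell command python3 -m creep 'ROWS' [FORCE]. ROWS is JSON, a list of rows, each an object with "slide": the shift along the tool's x, y, z in cm, a list of three; "turn": the turn about the tool's z in degrees; "fingers": the gripper's target within -1 to 1 (fully open at 1, half-way at 0, shut at -1). In form: [{"slide": [dx, dy, dz], "turn": turn, "fingers": fingers}, ...]. A call has 1 to 12 rows; each row shifts and turns the commanded pose from where the row before left it, along the tool's axes as they then stand; what a row does not reach is not made up. A row lasts 1/8 s, in which the tool goes at most 62.5 mm and 10.7 degrees, less where a joint would pass 70% of its speed; a pose out of reach is approached as far as the arm can. A call is refused whole if a number of a shift passes 6.25 or a number of a turn 10.7, either way. A call with a gripper value outside its range is refused whole. The fingers move at their own pace and stop on an object; FORCE is the grip in N (left out, the last holds). Time passes only in rows, so rows that do not move let the fingers close. It gives the time, the measured TCP pose, the force, the opening and the grip force at its end, in the units of the state.
- env.get_obs(): the state, without advancing time (a new reading comes with each control period).
- optics.snapshot(name): name is "scene" or "side" or "wrist"; returns (picture, depth): 420x560x3 uint8, red, green, blue; 420x560 float32, m along the optical axis (not along the pixel's ray), 0 where there is no reading.
- optics.calibration(name): a dict with "camera_matrix" (3x3 intrinsics, pixels), "k1" (the pictures are not rectified: a ray, as slopes to the right and down, at radius r is drawn at 1 + k1 r^2 times it, then the intrinsics apply), "pose" (4x4, takes a point from camera to world coordinates); the wrist camera has in their place "tool_from_camera" (4x4, takes a point from camera to tool coordinates, whose origin is the TCP and whose axes are the flange's). Camera axes: x right, y down, z forward; pixel columns grow to the right and rows downward; lengths in m; the calibration is good to about 2 mm. A picture is of the moment at which its call begins: read the wrist's pose just before it. calibration takes no time and is no camera call.
- env.close_job(): hands the job in; it is judged then, once.
The state is a dict: "t": time; "q": joint angles; "qd": joint speeds; "tau": joint torques, N m; "tool_pos": TCP position; "tcp_rot": TCP orientation; "contact_force": force on the tool from outside, world axes, zero at the start; "ft_torque": the same for the moment, N m; "gripper_width": opening from 0.0 (shut) to 1.0 (fully open); "grip_force": force on a finger pad.
Only numpy, scipy, OpenCV 4.12 (cv2) and the standard library are available. Lean on these libraries where they do the work, as an engineer would, in place of code of your own. Each camera call takes 0.05 s, during which the arm holds its last target. There are 200 camera calls.

### The job

Push the stop button on the grey spindle unit fully down and let it spring back up, then try the sockets on the hex nut of the hub on the unit's metal deck (not the spare hubs on the wooden block) and seat the one that fits squarely over the nut, fully home on the hub's flange. Finish while still holding that socket gripped on the nut, with the other two sockets standing upright on the bench, mouths down; leave the bottle, wrench and offcut alone.

Things in the scene. Friction and masses are not known exactly. Their poses are not given: they have to be found in the camera images.
- unit: fixed spindle unit, low grey metal housing, 170 (x) x 210 (y) mm, deck 50 mm above the bench; origin on the bench under the hub's axis, z up. Along its +x edge lies a dark motor barrel, top 70 mm above the bench. To its +y a light wooden block of equal height carries two spare hubs, 140 and 240 mm from the unit's hub: not to be worked on.
- hub_seat (a point): centre of the hub's seat, the upper face of the dark round flange (72 mm across, 6 mm thick) on the unit's deck, 56 mm above the bench, axes as the unit's. A hex nut and round it a collar rise from it. One of three hubs is fitted, not told which: nut 19, 24 or 30 mm across flats with a collar 32, 39 or 46 mm inside. The fitting socket comes down until its mouth is on this seat.
- nut_top (a point): top centre of the hex nut, 16 mm above the seat; the top 2.5 mm is chamfered and a 12 mm stud end stands 4 mm higher. The nut's flats face the unit's +-x and every 60 degrees from it. A socket too small stops here, its mouth 16 mm above the seat.
- collar_top (a point): centre of the top plane of the collar, a ring 5 mm thick round the nut, 8 mm high above the seat. A socket too large passes over the nut but stops here, its mouth 8 mm above the seat.
- stop_button_top (a point): centre of the top of the round black push button (28 mm across, in a steel housing) on the unit's deck, 105 mm from the hub's axis along the unit's -y. Press straight down.
- stop_button (a joint): the button's travel in m: 0 when up, 0.006 fully down; a spring returns it, about 5 N holds it fully down.
- socket_s: smallest steel socket (mm), upright on the bench, mouth down. Origin: centre of the mouth, z up. Height 76: lower part 29 across up to 31, cone to 36, then a round neck 26 across up to 76 (grip it there). Hex bore 21 across flats, 24 deep, its flats facing the body's +-x and every 60 degrees from it. For a 19 nut. About 200 g.
- socket_m: middle steel socket (mm), upright on the bench, mouth down. Origin: centre of the mouth, z up. Height 76: lower part 36 across up to 31, cone to 36, then a round neck 26 across up to 76 (grip it there). Hex bore 26 across flats, 24 deep, its flats facing the body's +-x and every 60 degrees from it. For a 24 nut. About 270 g.
- socket_l: largest steel socket (mm), upright on the bench, mouth down. Origin: centre of the mouth, z up. Height 76: lower part 43 across up to 31, cone to 36, then a round neck 26 across up to 76 (grip it there). Hex bore 32 across flats, 24 deep, its flats facing the body's +-x and every 60 degrees from it. For a 30 nut. About 350 g.
- oil_bottle: bystander: white plastic bottle, 56 mm across, 150 mm tall; origin at its foot. Leave alone.
- wrench: bystander: steel wrench about 200 mm long lying on the bench; origin at its middle, underside. Leave alone.
- offcut: bystander: wooden offcut 90 x 45 x 28 mm on the bench; origin at the centre of its underside. Leave alone.
Mind the look-alikes: they are no part of the job. What is shaped like the socket_m but blue is not meant.

How it is judged:
On the way, in this order (a step that is already met when the one before it is completed fails the run):
1. the stop button is pushed fully down (value of joint stop_button above 0.005 m).
2. the stop button has come back up (value of joint stop_button below 0.0015 m), for 0.1 s.
3. the fitting socket is fully home on the nut (((z of socket_s in the frame of hub_seat below 0.003 m and horizontal distance between socket_s and hub_seat below 0.004 m and angle between socket_s's own z axis and vertical below 0.08 rad) or (z of socket_m in the frame of hub_seat below 0.003 m and horizontal distance between socket_m and hub_seat below 0.004 m and angle between socket_m's own z axis and vertical below 0.08 rad) or (z of socket_l in the frame of hub_seat below 0.003 m and horizontal distance between socket_l and hub_seat below 0.004 m and angle between socket_l's own z axis and vertical below 0.08 rad))), for 0.2 s.
At the end, for the whole second after the job is handed in: One socket home on the unit's nut (mouth within 3 mm of flange, 4 mm of axis, tilt < 0.08 rad: only the fitting one can be), at rest, gripped by the fingers (> 3 N); the other two stand on the bench (within 6 mm of it, tilt < 0.15 rad); button up (value of joint stop_button below 0.0015 m and ((z of socket_s in the frame of hub_seat below 0.003 m and horizontal distance between socket_s and hub_seat below 0.004 m and angle between socket_s's own z axis and vertical below 0.08 rad and contact force between socket_s and the fingers above 3 N and linear speed of socket_s below 0.02 m/s and height (world z) of each of socket_m, socket_l below 0.006 m and angle between each of socket_m, socket_l's own z axis and vertical below 0.15 rad) or (z of socket_m in the frame of hub_seat below 0.003 m and horizontal distance between socket_m and hub_seat below 0.004 m and angle between socket_m's own z axis and vertical below 0.08 rad and contact force between socket_m and the fingers above 3 N and linear speed of socket_m below 0.02 m/s and height (world z) of each of socket_s, socket_l below 0.006 m and angle between each of socket_s, socket_l's own z axis and vertical below 0.15 rad) or (z of socket_l in the frame of hub_seat below 0.003 m and horizontal distance between socket_l and hub_seat below 0.004 m and angle between socket_l's own z axis and vertical below 0.08 rad and contact force between socket_l and the fingers above 3 N and linear speed of socket_l below 0.02 m/s and height (world z) of each of socket_s, socket_m below 0.006 m and angle between each of socket_s, socket_m's own z axis and vertical below 0.15 rad))); the arm keeps its last pose, push and grip.
It fails at once if a bystander (bottle, wrench, offcut) is moved by more than 30 mm (distance of any of oil_bottle, wrench, offcut from where it was at the start of the episode above 0.03 m).
It also fails if it takes over 67 s, if anything falls off the work surface, if the arm or the gripper's body presses on something with over 40 N, if the wrist force passes 120 N, or if a joint passes its speed limit or range.

## Working session

There is one attempt and no reset: what is moved stays moved. The work goes in short steps, Python scripts to look and compute and a shell command to move; the robot and the scene stay as the last step left them, time stands still between calls to the robot, and variables do not carry over. Pictures are saved under pics/ and viewed, at most 10 in all, crops included, and the job is handed in when it is done.

```bash
mkdir -p pics; ls; cat > h.py <<'E'
import numpy as np, cv2
from plant import env, optics
from scipy.spatial.transform import Rotation as R
def pose(name,o=None):
    c=optics.calibration(name)
    if name!="wrist": return np.array(c["pose"])
    o=o or env.get_obs(); T=np.eye(4); T[:3,:3]=R.from_quat(o["tcp_rot"]).as_matrix(); T[:3,3]=o["tool_pos"]
    return T@np.array(c["tool_from_camera"])
def snap(name,fn=None):
    P=pose(name); im,d=optics.snapshot(name)
    if fn: cv2.imwrite(fn,im[...,::-1])
    return im,d,P
def cloud(name,d,P):
    c=optics.calibration(name);K=np.array(c["camera_matrix"])
    v,u=np.mgrid[:d.shape[0],:d.shape[1]]
    pts=np.stack([u,v],-1).reshape(-1,1,2).astype(float)
    n=cv2.undistortPoints(pts,K,np.array([c["k1"],0,0,0,0.])).reshape(*d.shape,2)
    X=np.concatenate([n*d[...,None],d[...,None]],-1)@P[:3,:3].T+P[:3,3]
    X[d==0]=np.nan
    return X
E
python3 - <<'E'
from h import *
o=env.get_obs();print(o)
ims=[]
for n in("scene","side","wrist"):
    im,d,P=snap(n,f"pics/{n}0.png"); np.savez(f"{n}0.npz",im=im,d=d,P=P)
    print(n,P.round(3).tolist(),optics.calibration(n)["k1"])
E
```

```text
pics
{'t': 0.0, 'q': array([-1.43230596e+00,  1.81523254e-01,  1.60799962e+00,  2.21417605e-06,
        1.35375580e+00, -2.06283304e-01]), 'qd': array([ 0.00032872, -0.00074102, -0.00075174,  0.00204202,  0.00097834,
       -0.00087483]), 'tau': array([ 2.22692543e-03, -4.33859682e+01, -3.41849220e+01,  7.05007673e-02,
        3.86403466e-02, -1.39002145e-04]), 'tool_pos': array([ 0.19429655, -0.54064944,  0.25182415]), 'tcp_rot': array([ 9.85177841e-01,  1.71533996e-01,  2.96500118e-05, -8.42492891e-04]), 'contact_force': array([-0.27184475,  0.17857702,  0.04761225]), 'ft_torque': array([ 0.01650496, -0.00467323,  0.05561247]), 'grip_force': 0.0, 'gripper_width': 0.9985250463449776}
scene [[-0.705, 0.465, -0.536, 1.253], [0.709, 0.471, -0.524, 0.547], [0.008, -0.75, -0.662, 0.936], [0.0, 0.0, 0.0, 1.0]] -0.013622798172077667
side [[0.977, -0.124, 0.174, 0.415], [-0.213, -0.51, 0.833, -0.929], [-0.015, -0.851, -0.525, 0.594], [0.0, 0.0, 0.0, 1.0]] 0.01594567553189306
wrist [[0.338, -0.907, -0.25, 0.258], [-0.941, -0.326, -0.089, -0.518], [-0.0, 0.266, -0.964, 0.383], [0.0, 0.0, 0.0, 1.0]] -0.02856521889346888
```

View pics/scene0.png

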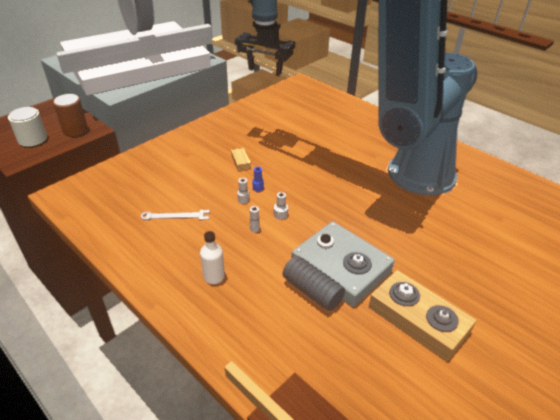

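View pics/side0.png

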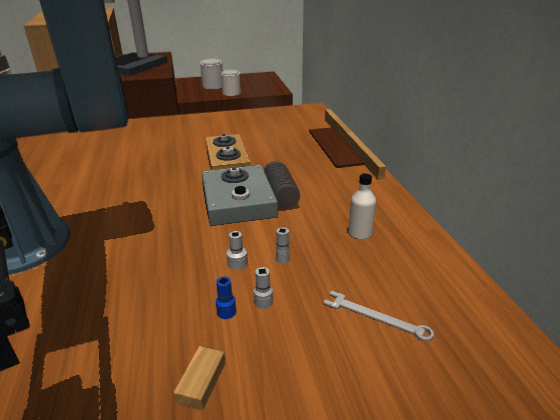

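The scene view shows the unit around (342,262): button (325,240), hub (357,262). Spare hubs on wood are at (404,290) and (443,317). Steel sockets are at (243,190), (254,219) and (281,206), and the blue look-alike is at (258,180). In the side view the sockets are at (263,287), (283,245) and (237,250), and blue is at (226,298).

```bash
python3 - <<'E'
from h import *
A=[];C=[]
for n in("scene","side"):
    z=np.load(n+"0.npz"); X=cloud(n,z["d"],z["P"]); 
    for nm,px in dict(scene=dict(hub=(357,262),but=(325,239),a=(243,181),b=(254,210),c=(281,196),blue=(258,171)),side=dict(hub=(235,174),but=(240,190),a=(263,272),b=(283,231),c=(236,236),blue=(225,283)))[n].items():
        print(n,nm,X[px[1],px[0]].round(3))
    m=np.isfinite(X[...,0])&(X[...,2]>0.006)&(X[...,2]<.2)&(X[...,0]>.15)&(X[...,0]<.95)&(X[...,1]>-.7)&(X[...,1]<.4)
    A.append(X[m]);C.append(z["im"][m])
    np.save(n+"X.npy",X[m])
W=np.concatenate(A);C=np.concatenate(C)
# height maps at 2 mm
s=.0015;ny,nx=int(1.1/s),int(.8/s)
img=np.zeros((nx,ny,3),np.uint8)
o=np.argsort(W[:,2]);W=W[o];C=C[o]
r=((.95-W[:,0])/s).astype(int).clip(0,nx-1);c=((.4-W[:,1])/s).astype(int).clip(0,ny-1)
img[r,c]=C[:,::-1];cv2.imwrite("pics/top.png",img)
H=np.zeros((nx,ny),np.float32);H[r,c]=W[:,2]
k,l,st,ce=cv2.connectedComponentsWithStats((cv2.dilate(H,np.ones((3,3)))>.01).astype(np.uint8))
for i in range(1,k):
    if st[i,4]>60:
        mm=l[r,c]==i; p=W[mm]
        zz=np.percentile(p[:,2],98); up=p[(p[:,2]>.045)];lo=p[p[:,2]<.028]
        print("comp",p[:,:2].mean(0).round(3),"n",len(p),"zmax",zz.round(3), "up",(up[:,:2].min(0)+up[:,:2].max(0))/2 if len(up) else 0,np.ptp(up[:,:2],axis=0).round(3) if len(up) else 0,np.ptp(lo[:,:2],axis=0).round(3) if len(lo) else 0,C[mm].mean(0).astype(int))
E
```

```text
scene hub [0.529 0.129 0.071]
scene but [0.524 0.021 0.072]
scene a [ 0.513 -0.305  0.077]
scene b [ 0.579 -0.188  0.076]
scene c [ 0.485 -0.176  0.078]
scene blue [ 0.443 -0.314  0.072]
side hub [0.519 0.107 0.063]
side but [0.518 0.006 0.07 ]
side a [ 0.514 -0.316  0.076]
side b [ 0.579 -0.197  0.076]
side c [ 0.482 -0.19   0.075]
side blue [ 0.444 -0.328  0.075]
comp [0.93  0.201] n 1937 zmax 0.042 up 0 0 [0.034 0.303] [166 130  77]
comp [0.902 0.255] n 45 zmax 0.011 up 0 0 [0.014 0.021] [136  75  40]
comp [0.901 0.223] n 49 zmax 0.011 up 0 0 [0.014 0.021] [138  75  39]
comp [0.875 0.219] n 95 zmax 0.011 up 0 0 [0.043 0.025] [130  69  35]
comp [0.875 0.238] n 109 zmax 0.012 up 0 0 [0.041 0.02 ] [128  68  35]
comp [0.87  0.286] n 56 zmax 0.011 up 0 0 [0.019 0.028] [126  67  34]
comp [0.842 0.251] n 41 zmax 0.012 up 0 0 [0.014 0.02 ] [125  66  35]
comp [ 0.775 -0.14 ] n 2204 zmax 0.149 up [ 0.77512098 -0.1366802 ] [0.056 0.062] [0.055 0.061] [153 139 127]
comp [0.553 0.068] n 10680 zmax 0.071 up [0.55044368 0.07483517] [0.236 0.215] [0.235 0.219] [125 124 118]
comp [ 0.578 -0.196] n 636 zmax 0.077 up [ 0.57611355 -0.19326843] [0.029 0.031] [0.028 0.034] [118 107  99]
comp [0.529 0.3  ] n 5317 zmax 0.071 up [0.51651458 0.29861325] [0.117 0.203] [0.111 0.196] [168 136  94]
comp [ 0.513 -0.316] n 832 zmax 0.077 up [ 0.51292385 -0.31079537] [0.029 0.033] [0.035 0.04 ] [121 112 105]
comp [ 0.482 -0.188] n 852 zmax 0.077 up [ 0.47974536 -0.18351906] [0.028 0.031] [0.043 0.048] [134 125 117]
comp [ 0.442 -0.327] n 860 zmax 0.077 up [ 0.44141492 -0.3197054 ] [0.027 0.035] [0.036 0.039] [ 35  51 109]
comp [ 0.386 -0.471] n 2260 zmax 0.03 up 0 0 [0.082 0.101] [163 122  70]
```

View pics/top.png

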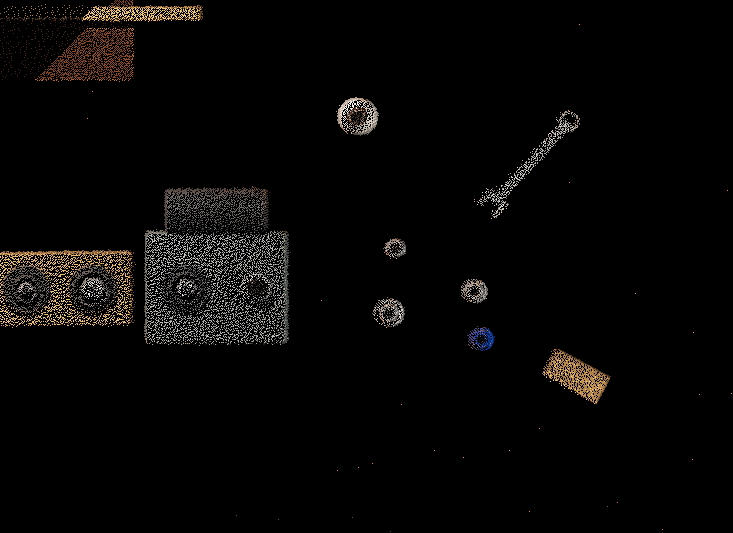

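```bash
python3 -m creep '[{"slide":[2.5,-2.2,0],"turn":0,"fingers":0.2},{"slide":[4.1,-3.7,0],"turn":0,"fingers":0.2},{"slide":[4.2,-3.8,0],"turn":0,"fingers":0.2},{"slide":[4.2,-3.8,0],"turn":0,"fingers":0.2},{"slide":[4.2,-3.8,0],"turn":0,"fingers":0.2},{"slide":[4.2,-3.8,0],"turn":0,"fingers":-0.5},{"slide":[4.2,-3.8,0],"turn":0,"fingers":-1},{"slide":[4.2,-3.8,0],"turn":0,"fingers":-1},{"slide":[4.2,-3.8,0],"turn":0,"fingers":-1},{"slide":[4.2,-3.8,0],"turn":0,"fingers":-1},{"slide":[4.2,-3.8,0],"turn":0,"fingers":-1},{"slide":[3.7,-3.3,0],"turn":0,"fingers":-1}]' 20; python3 - <<'E'
from h import *
im,d,P=snap("wrist","pics/w1.png"); np.savez("w1.npz",im=im,d=d,P=P); o=env.get_obs();print(o["t"],o["tool_pos"],o["q"],o["tcp_rot"],o["gripper_width"])
E
```

```text
t: 1.65
tool_pos: [0.5009, 0.0319, 0.2526]
tcp_rot: [0.985, 0.172, 0.0, 0.0]
contact_force: [0.2, -1.0, 0.1]
gripper_width: 0.002
grip_force: 0.0
1.7 [0.50247751 0.03606017 0.2527364 ] [-0.16642569  0.01841701  1.78398805  0.00346035  1.33799461  1.0559146 ] [ 0.98492802  0.17295548  0.00112476 -0.0013877 ] 0.0030839294655500174
```

View pics/w1.png

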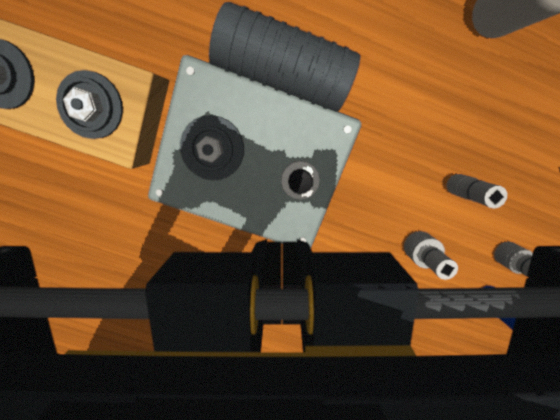

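Wrist view: hub nut at (208,149) on the dark flange centred near (212,147), button at (300,180), spare hub on wood at (80,104). Two sockets show a square drive hole, at (495,196) and (447,269). The arm was still settling, so I'll retake it.

```bash
python3 - <<'E'
from h import *
for i in range(3): im,d,P=snap("wrist")
np.savez("w2.npz",im=im,d=d,P=P); o=env.get_obs();print(o["t"],o["tool_pos"],o["tcp_rot"],o["qd"].round(3))
X=cloud("wrist",d,P)
def rep(n,m):
    p=X[m]; print(n,len(p),p.mean(0).round(4),"mid",((p.max(0)+p.min(0))/2).round(4),np.ptp(p,axis=0).round(4))
v,u=np.mgrid[:420,:560]
near=lambda a,b,r:(u-a)**2+(v-b)**2<r*r
h=near(208,149,36)
print("deck z",np.nanmedian(X[near(208,149,60)][:,2]))
for a,b in((.055,.0595),(.062,.067),(.069,.074),(.0745,.08)): 
    m=h&(X[...,2]>a)&(X[...,2]<b)
    if m.any(): rep(("hub",a),m)
b=near(300,180,26)
print(np.histogram(X[b][:,2],np.arange(.046,.084,.002)))
rep("but",near(300,180,10)&(X[...,2]>.06))
deck=(X[...,2]>.044)&(X[...,2]<.054)&near(255,150,130)
r=cv2.minAreaRect(X[deck][:,:2].astype(np.float32)*1000);print(r)
cr=im[95:230,150:350,::-1]; cr=cv2.convertScaleAbs(cr,alpha=2.2)
cv2.imwrite("pics/crop1.png",cv2.resize(cr,(800,540),interpolation=cv2.INTER_CUBIC))
E
```

```text
1.85 [0.50012582 0.03065008 0.25223804] [ 9.84969823e-01  1.72725451e-01 -6.03748680e-04 -4.68422421e-05] [-0.04  -0.015  0.016 -0.002  0.    -0.003]
deck z 0.04962084516249887
('hub', 0.055) 1474 [0.5185 0.1191 0.0558] mid [0.517  0.1202 0.0572] [0.0712 0.0713 0.0045]
('hub', 0.062) 551 [0.5177 0.12   0.0633] mid [0.5172 0.1204 0.0644] [0.0475 0.0482 0.0048]
('hub', 0.069) 309 [0.5175 0.1199 0.0712] mid [0.517  0.1203 0.0715] [0.024  0.0252 0.005 ]
('hub', 0.0745) 84 [0.517  0.1204 0.0754] mid [0.5171 0.1201 0.0755] [0.0113 0.011  0.0017]
(array([ 19, 694, 210,   7,   6,   5,  38, 494, 123,   6,  12,  44, 359,
        84,   0,   0,   0,   0,   0]), array([0.046, 0.048, 0.05 , 0.052, 0.054, 0.056, 0.058, 0.06 , 0.062,
       0.064, 0.066, 0.068, 0.07 , 0.072, 0.074, 0.076, 0.078, 0.08 ,
       0.082, 0.084]))
but 305 [0.519  0.0167 0.0714] mid [0.5189 0.0168 0.0713] [0.0213 0.0214 0.004 ]
((548.4519653320312, 94.08526611328125), (231.62596130371094, 247.7133026123047), 0.0607914924621582)
```

View pics/crop1.png

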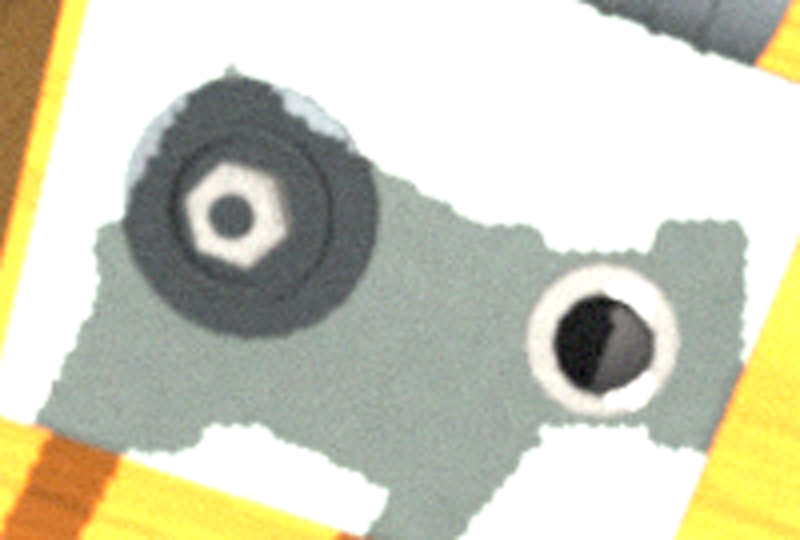

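Collar OD measures about 48 mm and the nut about 24 mm across, with hub at (0.517, 0.120). That is the 24 mm hub, so socket_m fits: the steel one at about (0.513, -0.312). The other candidates are S at scene (254,219), L at (281,206) and the blue one at (258,180). First the button at (0.519, 0.0168, 0.0715).

```bash
python3 -m creep '[{"slide":[0.6,0.95,4],"turn":0,"fingers":-1},{"slide":[0.7,1.0,6],"turn":0,"fingers":-1},{"slide":[0,0,4.5],"turn":0,"fingers":-1},{"slide":[0,0,1.5],"turn":0,"fingers":-1},{"slide":[0,0,0],"turn":0,"fingers":-1},{"slide":[0,0,0],"turn":0,"fingers":-1}]'
```

```text
t: 2.6
tool_pos: [0.5206, 0.0153, 0.0948]
tcp_rot: [0.985, 0.171, 0.002, 0.001]
contact_force: [0.3, 0.1, 0.9]
gripper_width: 0.006
grip_force: 0.0
```

```bash
python3 -m creep '[{"slide":[0,0,0.6],"turn":0,"fingers":-1},{"slide":[0,0,0.5],"turn":0,"fingers":-1},{"slide":[0,0,0.4],"turn":0,"fingers":-1},{"slide":[0,0,0.2],"turn":0,"fingers":-1},{"slide":[0,0,0],"turn":0,"fingers":-1}]'
```

```text
t: 3.22
tool_pos: [0.5207, 0.0157, 0.0799]
tcp_rot: [0.985, 0.172, 0.001, 0.001]
contact_force: [-13.3, 1.2, 38.1]
gripper_width: 0.008
grip_force: 18.6
```

```bash
python3 -m creep '[{"slide":[0,0,-1.5],"turn":0,"fingers":-1},{"slide":[0,0,-2.5],"turn":0,"fingers":-1},{"slide":[0,0,-4],"turn":0,"fingers":-1},{"slide":[-1.4,2.4,-4],"turn":0,"fingers":0.4},{"slide":[-2.8,4.8,0],"turn":0,"fingers":0.4},{"slide":[-3.1,5.3,0],"turn":0,"fingers":0.4},{"slide":[-3.1,5.3,0],"turn":0,"fingers":0.4},{"slide":[-3.1,5.3,0],"turn":0,"fingers":0.4},{"slide":[-2.7,4.6,0],"turn":0,"fingers":0.4},{"slide":[-1.6,2.8,0],"turn":0,"fingers":0.4},{"slide":[0,0,0],"turn":0,"fingers":0.4},{"slide":[0,0,0],"turn":0,"fingers":0.4}]'; python3 - <<'E'
from h import *
for i in range(3): im,d,P=snap("wrist","pics/w3.png")
np.savez("w3.npz",im=im,d=d,P=P); o=env.get_obs();print(o["t"],o["tool_pos"],o["tcp_rot"],o["qd"].round(3),o["contact_force"])
E
```

```text
t: 4.72
tool_pos: [0.4546, -0.3302, 0.1951]
tcp_rot: [0.985, 0.172, -0.0, -0.001]
contact_force: [-0.1, 0.1, 0.3]
gripper_width: 0.702
grip_force: 0.0
4.875 [ 0.45510485 -0.3298566   0.19559488] [ 9.85028486e-01  1.72391389e-01 -6.47198238e-05 -2.93958183e-04] [-0.    -0.001 -0.003 -0.004 -0.001 -0.   ] [ 0.16791514  0.25762678 -0.34219394]
```

View pics/w3.png

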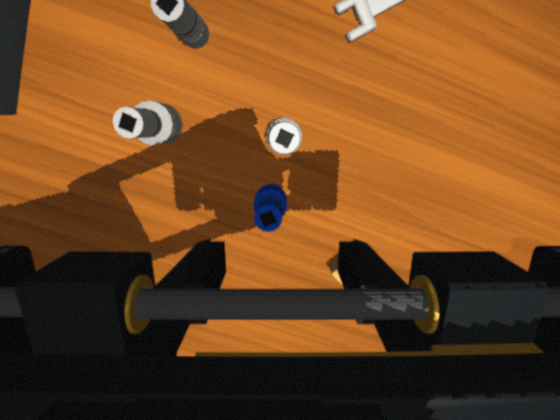

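The steel M socket is at (284,136), blue at (268,205), L at (145,122) and S at (180,22). I'll measure M's centre and its square drive's angle, and check the choice in a crop.

```bash
python3 - <<'E'
from h import *
z=np.load("w3.npz");im,d,P=z["im"],z["d"],z["P"];X=cloud("wrist",d,P)
v,u=np.mgrid[:420,:560]
near=lambda a,b,r:(u-a)**2+(v-b)**2<r*r
for n,a,b in(("M",284,136),("L",127,122),("S",170,6),("blue",268,215)):
    m=near(a,b,28)
    t=m&(X[...,2]>.068)&(X[...,2]<.085);p=X[t];(c,r)=cv2.minEnclosingCircle((p[:,:2]*1000).astype(np.float32))
    print(n,"top",p.mean(0).round(4),"circ",np.round(c,1),round(r,1))
    l=m&(X[...,2]>.01)&(X[...,2]<.034); p=X[l]
    if len(p)>20: print("  low",((p.max(0)+p.min(0))/2).round(4),np.ptp(p,axis=0).round(4))
    # dark square on top -> bench-plane coords at z=.076 via rays
    g=im.max(2).astype(int); s=near(a,b,14)&(g<70) if n!="blue" else near(268,215,14)&(g<30)
    c=optics.calibration("wrist");K=np.array(c["camera_matrix"])
    cn,l2=cv2.connectedComponents(s.astype(np.uint8)); 
    if cn<2: continue
    k=1+np.argmax([(l2==i).sum() for i in range(1,cn)])
    pts=np.argwhere(l2==k)[:,::-1].astype(float)[:,None]
    r=cv2.undistortPoints(pts,K,np.array([c["k1"],0,0,0,0.]))[:,0]
    w=np.c_[r,np.ones(len(r))]@P[:3,:3].T; q=P[:3,3]+w*((.076-P[2,3])/w[:,2])[:,None]
    print("  square",cv2.minAreaRect((q[:,:2]*1000).astype(np.float32)))
cr=im[95:175,235:335,::-1]
cv2.imwrite("pics/crop2.png",cv2.resize(cr,(500,400),interpolation=cv2.INTER_CUBIC))
E
```

```text
M top [ 0.5115 -0.3122  0.0755] circ [ 511.4 -312.2] 12.9
  low [ 0.5115 -0.3123  0.0311] [0.0354 0.0351 0.0058]
  square ((511.4617614746094, -311.8246765136719), (10.342799186706543, 9.949437141418457), 83.99052429199219)
L top [ 0.4798 -0.1855  0.0748] circ [ 479.5 -184.2] 13.2
  low [ 0.4776 -0.1764  0.031 ] [0.0387 0.0212 0.006 ]
  square ((479.10223388671875, -184.40284729003906), (11.016520500183105, 11.465006828308105), 83.66252136230469)
S top [ 0.5719 -0.1965  0.0748] circ [ 575.7 -194. ] 13.0
  square ((575.95751953125, -193.40872192382812), (11.860837936401367, 11.258480072021484), 69.80534362792969)
blue top [ 0.4404 -0.3223  0.0752] circ [ 439.5 -322.6] 13.0
  low [ 0.4427 -0.3228  0.022 ] [0.0293 0.0356 0.0239]
  square ((439.9368591308594, -322.34600830078125), (10.600545883178711, 10.687440872192383), 44.47904586791992)
```

View pics/crop2.png

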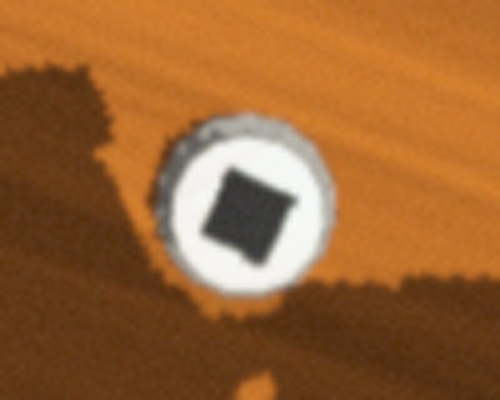

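```bash
python3 -m creep '[{"slide":[3.0,0.1,1],"turn":0,"fingers":0.4},{"slide":[2.9,0.15,3],"turn":0,"fingers":0.4},{"slide":[0,0,4],"turn":0,"fingers":0.4},{"slide":[0,0,4],"turn":0,"fingers":0.4},{"slide":[0,0,2],"turn":0,"fingers":0.4},{"slide":[0,0,0],"turn":0,"fingers":0.4},{"slide":[0,0,0],"turn":0,"fingers":-1},{"slide":[0,0,0],"turn":0,"fingers":-1},{"slide":[0,0,0],"turn":0,"fingers":-1},{"slide":[0,0,0],"turn":0,"fingers":-1},{"slide":[0,0,0],"turn":0,"fingers":-1}]' 40
```

```text
t: 6.25
tool_pos: [0.5113, -0.3136, 0.0563]
tcp_rot: [0.985, 0.172, 0.0, 0.0]
contact_force: [-1.4, 1.5, 4.9]
gripper_width: 0.276
grip_force: 39.7
```

```bash
python3 -m creep '[{"slide":[0,0,-2],"turn":0,"fingers":-1},{"slide":[0,0,-4],"turn":0,"fingers":-1},{"slide":[0,0,-4],"turn":0,"fingers":-1},{"slide":[0.7,-1.8,-2.5],"turn":0,"fingers":-1},{"slide":[1.5,-4,0],"turn":-3,"fingers":-1},{"slide":[2.1,-5.6,0],"turn":-3,"fingers":-1},{"slide":[2.1,-5.6,0],"turn":-1,"fingers":-1},{"slide":[2.1,-5.6,0],"turn":0,"fingers":-1},{"slide":[2.1,-5.6,0],"turn":0,"fingers":-1},{"slide":[2.1,-5.6,0],"turn":0,"fingers":-1},{"slide":[1.6,-4.2,0],"turn":0,"fingers":-1},{"slide":[0.5,-1.4,0],"turn":0,"fingers":-1}]'; python3 - <<'E'
from h import *
for i in range(4): optics.snapshot("wrist")
o=env.get_obs();p=o["tool_pos"];M=R.from_quat(o["tcp_rot"]).as_matrix();print(o["t"],p,o["tcp_rot"],o["gripper_width"],o["contact_force"])
print(M.T@(np.array([.5171,.1202,.15])-p)*100, np.degrees(np.arctan2(M[1,0],M[0,0])))
E
```

```text
t: 7.75
tool_pos: [0.478, 0.1076, 0.1814]
tcp_rot: [0.972, 0.233, 0.0, 0.0]
contact_force: [0.0, -0.7, -3.1]
gripper_width: 0.281
grip_force: 39.8
7.95 [0.47896487 0.10461746 0.1810026 ] [9.72875711e-01 2.31328093e-01 1.28822513e-04 3.84424843e-04] 0.27441084265055604 [ 0.25510888 -0.69470394 -3.23670992]
[4.10652545 0.32250347 3.10082085] 26.75055338380725
```

```bash
python3 -m creep '[{"slide":[2,0.15,0],"turn":0,"fingers":-1},{"slide":[2.1,0.15,1],"turn":0,"fingers":-1},{"slide":[0,0,1],"turn":0,"fingers":-1},{"slide":[0,0,0],"turn":0,"fingers":-1}]'; python3 - <<'E'
from h import *
for i in range(3): im,d,P=snap("wrist")
o=env.get_obs();p=o["tool_pos"];M=R.from_quat(o["tcp_rot"]).as_matrix();print(o["t"],p,o["contact_force"])
print(M.T@(np.array([.5171,.1202,.15])-p)*100)
for n in("scene","side"):
    im,d,P=snap(n); X=cloud(n,d,P); m=(np.abs(X[...,0]-.517)<.045)&(np.abs(X[...,1]-.12)<.045)
    for a,b in((.057,.0635),(.105,.135)):
        q=X[m&(X[...,2]>a)&(X[...,2]<b)]; print(n,a,len(q),q.mean(0).round(4),((q.min(0)+q.max(0))/2).round(4),np.ptp(q,axis=0).round(4))
    if n=="side":
        pc=np.array([.517,.12,.09]); c=optics.calibration(n);K=np.array(c["camera_matrix"]); x=P[:3,:3].T@(pc-P[:3,3]); uv=(K@(x/x[2]))[:2].astype(int); 
        cr=im[max(0,uv[1]-60):uv[1]+60,uv[0]-60:uv[0]+60,::-1]; cv2.imwrite("pics/crop3.png",cv2.resize(cr,(600,600),interpolation=cv2.INTER_CUBIC)[:600])
E
```

```text
t: 8.45
tool_pos: [0.5153, 0.12, 0.1593]
tcp_rot: [0.973, 0.231, -0.002, -0.0]
contact_force: [-0.2, -0.6, -2.7]
gripper_width: 0.278
grip_force: 39.8
8.6 [0.51627506 0.1206732  0.16083515] [-0.27084305 -0.14815837 -2.31064589]
[0.05273627 0.07938515 1.0834967 ]
scene 0.057 128 [0.5234 0.1253 0.0603] [0.5215 0.1227 0.0603] [0.0629 0.0683 0.0064]
scene 0.105 139 [0.5277 0.1295 0.121 ] [0.5226 0.1247 0.12  ] [0.0271 0.0327 0.0299]
side 0.057 93 [0.5175 0.1089 0.0604] [0.5183 0.111  0.0602] [0.0577 0.0506 0.0065]
side 0.105 146 [0.5172 0.1083 0.1206] [0.5182 0.1122 0.12  ] [0.0337 0.0288 0.0299]
```

View pics/crop3.png

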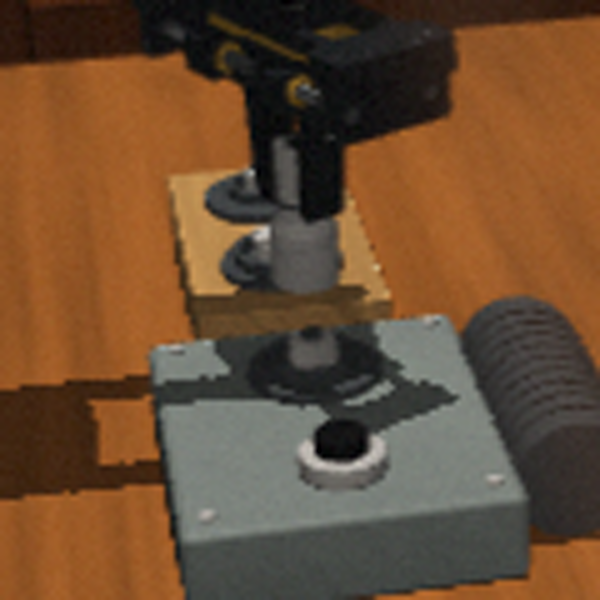

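The side crop shows M held upright directly over the unit's nut (nut near (315,340), socket above at (305,260)), and the button back up at (342,440). Now I lower it carefully.

```bash
python3 -m creep '[{"slide":[0.05,0.08,1],"turn":0,"fingers":-1},{"slide":[0,0,1.2],"turn":0,"fingers":-1},{"slide":[0,0,0.5],"turn":0,"fingers":-1},{"slide":[0,0,0.3],"turn":0,"fingers":-1},{"slide":[0,0,0.3],"turn":0,"fingers":-1},{"slide":[0,0,0.2],"turn":0,"fingers":-1},{"slide":[0,0,0.2],"turn":0,"fingers":-1},{"slide":[0,0,0],"turn":0,"fingers":-1}]'
```

```text
t: 9.7
tool_pos: [0.5184, 0.121, 0.125]
tcp_rot: [0.973, 0.231, 0.001, 0.0]
contact_force: [-1.1, 1.4, 5.6]
gripper_width: 0.279
grip_force: 39.8
```

```bash
python3 -m creep '[{"slide":[0,0,0.15],"turn":0,"fingers":-1},{"slide":[0,0,0.1],"turn":0,"fingers":-1},{"slide":[0,0,0],"turn":0,"fingers":-1}]'
```

```text
t: 10.07
tool_pos: [0.5172, 0.1204, 0.1208]
tcp_rot: [0.973, 0.231, -0.0, 0.0]
contact_force: [-0.2, -2.0, -2.8]
gripper_width: 0.274
grip_force: 39.7
```

```bash
python3 -m creep '[{"slide":[0,0,0.25],"turn":0,"fingers":-1},{"slide":[0,0,0.25],"turn":0,"fingers":-1},{"slide":[0,0,0.2],"turn":0,"fingers":-1},{"slide":[0,0,0.1],"turn":0,"fingers":-1},{"slide":[0,0,0],"turn":0,"fingers":-1},{"slide":[0,0,0],"turn":0,"fingers":-1}]'
```

```text
t: 10.82
tool_pos: [0.5174, 0.1206, 0.113]
tcp_rot: [0.973, 0.231, -0.0, 0.0]
contact_force: [0.4, -3.5, -3.2]
gripper_width: 0.271
grip_force: 39.7
```

```bash
python3 -m creep '[{"slide":[0,0,0.1],"turn":0,"fingers":-1},{"slide":[0,0,0.1],"turn":0,"fingers":-1},{"slide":[0,0,0],"turn":0,"fingers":-1},{"slide":[0,0,0],"turn":0,"fingers":-1}]'
```

```text
t: 11.32
tool_pos: [0.5177, 0.1208, 0.1123]
tcp_rot: [0.973, 0.231, 0.0, 0.0]
contact_force: [-4.3, -3.4, 7.2]
gripper_width: 0.275
grip_force: 39.7
```

It seated at exactly the predicted height (TCP 0.1123), with about 10 N on the flange. One last look before handing in.

```bash
python3 - <<'E'
from h import *
for n in("scene","side"):
    im,d,P=snap(n); X=cloud(n,d,P)
    for nm,a,b in(("S",.576,-.194),("L",.4795,-.184),("but",.519,.0168)):
        q=X[(np.hypot(X[...,0]-a,X[...,1]-b)<.02)]; print(n,nm,np.nanpercentile(q[:,2],97).round(4))
    if n=="side": cv2.imwrite("pics/crop4.png",cv2.resize(im[130:290,160:320,::-1],(600,600),interpolation=cv2.INTER_CUBIC))
o=env.get_obs();print(o["t"],o["tool_pos"],o["contact_force"],o["grip_force"])
E
```

```text
scene S 0.077
scene L 0.0767
scene but 0.2031
side S 0.0766
side L 0.0768
side but 0.204
11.425 [0.51774363 0.12081702 0.11226981] [-4.17958333 -3.23005505  7.03428263] 39.663516618311405
```

View pics/crop4.png

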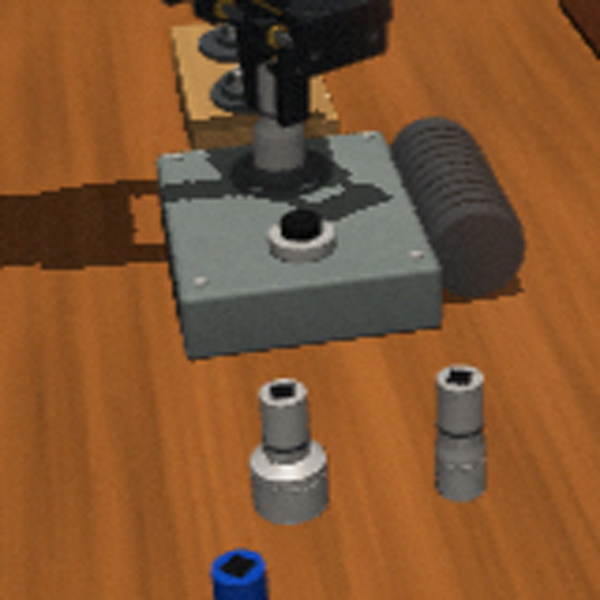

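The crop shows M down on the flange at (278,165), the button up at (302,225), and L and S standing at (290,450) and (460,430).

```bash
python3 -c "
from plant import env
print(env.close_job())"
```

```text
the job is handed in; nothing more can be done
None
```

I handed the job in at about 11.4 s with no verdict returned: the button was pressed to its stop and is back up, socket_m (picked by camera measurement, the other two not tried) is home on the unit's nut and gripped at about 40 N, and the other two sockets stand untouched on the bench.

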